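# Set a telescoping pointing gauge to a plaster mould

## Task

Set the pointing gauge to the plaster mould that stands under it: turn the cross handle on top anticlockwise to unlock the telescoping rod, slide the rod down gently until its ball tip presses lightly on the mould, then turn the handle back clockwise until it is fully locked. Do not force the rod while it is locked, press the plaster hard, or disturb the moulds and the other things on the bench; leave the handle free with the tip still touching the mould.

Things in the scene. Friction and masses are not known exactly. Their poses are not given: they have to be found in the camera images.
- handle (a point): centre of the cross handle on top of the gauge's upright rod, on the rod's axis: an aluminium bar 54 long (its x), 14 thick (its y), 26 tall (z up); grip it across the 14 from above. It turns and slides with the rod. Below it a 22 mm hub, 12 tall, then only the 13 mm rod down to the head. About 298 mm above the table at extension 0; it must come down some 10 to 55 mm
- lock (a joint): turn of handle and rod, rad: 0 fully locked (hard stop), growing anticlockwise from above, 1.3 the other stop. An inner cam clamps the rod from 0.75 downward, harder towards 0 (there about 0.3 N m to turn, 13 N to slide); above 0.85 the rod slides freely. Starts locked (0 to 0.08); below 0.2 counts as locked
- extension (a joint): how far the rod is slid down out of the head, m: 0 (up) to 0.06 (down). Unlocked, the rod slides with about 3 N of friction and stays where it is left (rod and tip weigh 0.2 kg)
- tip: the 12 mm brass ball at the rod's lower end, origin at the ball's centre, which is 191 mm below the handle's centre; sprung: it gives way upward by up to 4 mm at 7 N per mm. Plaster is marked by more than 15 N
- gauge: fixed gauge stand; origin on the table straight under the rod's axis, z up. Its grey cylindrical head, in which the rod slides, is 56 across and reaches from 120 to 195 mm above the table. Its 110 x 120 x 22 foot and 26 mm column (top at 187) stand 145 mm from the axis, 100 degrees anticlockwise from its x axis
- mould_low: loose white plaster step mould, 0.55 to 0.9 kg: round plinth 124 across with shallow round terraces set off-centre on it; origin at the centre of its underside. One of the two moulds stands under the tip, the other beside the gauge. This is the lower; the tip meets one of its terraces, some 45 to 62 mm above the table, to be found by touch
- mould_tall: the same with a thicker plinth; the tip meets one of its terraces, some 57 to 74 mm above the table, to be found by touch
- spatula: a wooden modelling spatula , about 200 long, lying beyond the gauge; a bystander, origin on its underside
- block: a cork sanding block, 60 x 35 x 24; a bystander, origin on its underside
- jar: a lidded glass jar, 68 across, 85 tall; a bystander, origin on its underside
- mug: a blue mug, 76 across, 90 tall; a bystander, origin on its underside
- bowl: a small white bowl, 110 across, 45 tall; a bystander, origin on its underside
- brush: a brush with a dark wooden handle; a bystander, origin on its underside
Things that resemble listed ones, but are neither listed nor needed, are in the scene too. Leave any brown or turquoise look-alike of the mould_tall alone.

How it is judged:
On the way, in this order (a step that is already met when the one before it is completed fails the run):
1. the rod is unlocked, not yet slid (tip within 6 mm of its start) (value of joint lock above 0.85 rad and distance of tip from where it was at the start of the episode below 0.006 m), for 0.1 s.
2. unlocked, the tip presses on the mould under it with more than 1 N (value of joint lock above 0.75 rad and (contact force between tip and mould_low above 1 N or contact force between tip and mould_tall above 1 N)), for 0.2 s.
At the end, for the whole second after the job is handed in: the lock is turned back to below 0.2 rad, the tip touches the mould under it with more than 0.5 N (and never more than 15 N), the rod is at rest and the handle is free (value of joint lock below 0.2 rad and (contact force between tip and mould_low above 0.5 N or contact force between tip and mould_tall above 0.5 N) and velocity of joint extension between -0.003 and 0.003 m/s).
It fails at once if the tip presses on plaster with more than 15 N (contact force between tip and mould_low above 15 N or contact force between tip and mould_tall above 15 N).
It fails at once if the rod is driven through the locked clamp (faster than 20 mm/s while the lock is below 0.3 rad) (value of joint lock below 0.3 rad and (velocity of joint extension above 0.02 m/s or velocity of joint extension below -0.02 m/s)).
It fails at once if a mould is shifted by more than 10 mm (distance of any of mould_low, mould_tall from where it was at the start of the episode above 0.01 m).
It fails at once if a bystander is moved by more than 30 mm (distance of any of spatula, block, jar, mug, bowl, brush from where it was at the start of the episode above 0.03 m).
It also fails if it takes over 48 s, if anything falls off the work surface, if the arm or the gripper's body presses on something with over 40 N, if the wrist force passes 120 N, or if a joint passes its speed limit or range.

## Robot

A 6-joint arm with a two-finger parallel gripper is mounted at the origin on the work surface. World frame = base frame: x ahead of the robot, y to its left, z up, the work surface at z = 0. Lengths are in m, angles in rad, forces in N, time in s.
With the tool pointing down it reaches from about 0.425 to 0.925 m from the base axis. Payload 12.5 kg.
Tool frame: the origin (TCP) lies midway between the tips of the shut fingers; the grasp point (between the pads) lies 19 mm behind it; y points along the fingers, z is the direction in which the jaws open and shut, and the axes are right-handed (so a half turn about y gives the same grasp; the last joint's range is limited). The gripper opens to 85 mm and grips with 20 to 120 N. Pads are 22 mm wide; open, the fingers measure 114 mm over their backs; the gripper's body (76 mm by 85 mm) begins 54 mm behind the grasp point. The pads swing forward as they close: fully open they stand 13 mm farther back than shut.
Start: joints at [-1.36, 0.491, 1.559, -0, 1.092, -0.106], TCP at [0.195, -0.594, 0.198] pointing down, gripper open.
Joint ranges: [-3.1, 3.1], [-0.84, 2.19], [0.05, 2.79], [-1.13, 4.28], [0.06, 2.93], [-2.69, 2.69]. Speed limits (rad/s): [2.22, 2.22, 2.79, 3.14, 3.14, 3.14].

## Interface

Orientations are given as a unit quaternion [w, x, y, z].
In Python, from plant import sensors, viewer, job, finder gives the robot as it stands.
- The arm moves only by the tool play_rows, never from a script. Its argument "moves" is a list of rows, each a list of 4 numbers: the shift along the tool's x, y, z in mm, then the turn about the tool's y in degrees. A call has 1 to 20 rows; each row shifts and turns the commanded pose from where the row before left it, along the tool's axes as they then stand; what a row does not reach is not made up. A row lasts 1/10 s, in which the tool goes at most 50 mm and 8.59 degrees, less where a joint would pass 70% of its speed; a pose out of reach is approached as far as the arm can. A call is refused whole if a number of a shift passes 50 or a number of a turn 8.59, either way. A call with a gripper value outside its range is refused whole. "jaw" is the opening in per cent of the stroke, from 0 (shut) to 100 (fully open), set as the call begins (left out, the last holds). The fingers move at their own pace and stop on an object; "grip_force" is the grip in N (left out, the last holds). Time passes only in rows, so rows that do not move let the fingers close. It gives the time, the measured TCP pose, the force and the opening at its end, in the units of the state.
- sensors.sense(): the state, without advancing time (a new reading comes with each control period).
- viewer.grab_frame(name): name is "side" or "top" or "wrist"; returns (picture, depth): 420x560x3 uint8, red, green, blue; 420x560 float32, m along the optical axis (not along the pixel's ray), 0 where there is no reading.
- viewer.camera_info(name): a dict with "camera_matrix" (3x3 intrinsics, pixels), "cam_to_world" (4x4, takes a point from camera to world coordinates); the wrist camera has in their place "tool_from_camera" (4x4, takes a point from camera to tool coordinates, whose origin is the TCP and whose axes are the tool frame's). Camera axes: x right, y up, looking along -z (the intrinsics and any distortion apply to the point x, -y, -z); pixel columns grow to the right and rows downward; lengths in m; the calibration is good to about 2 mm. The wrist camera is an equidistant fisheye: a pixel r from the principal point sees the ray r / f radians off the axis. A picture is of the moment at which its call begins: read the wrist's pose just before it. camera_info takes no time and is no camera call.
- job.close_job(): hands the job in, once; it reports no verdict.
Trained networks look in the newest picture that a camera, given by its name, has taken for a name from the list of things; names that differ only in an ending like _2 or _b are one class to them, and where a whole thing is asked for, a point or a joint stands for the part that bears it (a point fixed in the world has none). Each returns a list of dicts, best first, with "score" (0 to 1); they miss things now and then, are a little off and sometimes report something else, mostly with a low value. They report only what shows in the picture. A call takes as long as a camera call. They do not tell look-alikes from the thing itself.
- finder.search_frame(camera, thing): "extent" ([left, top, width, height] in pixels, round what is visible of it).
The state is a dict: "time_s": time; "joint_pos": joint angles; "joint_velocities": joint speeds; "joint_torque": joint torques, N m; "eef_pos": TCP position; "tool_rot": TCP orientation; "ft_force": force on the tool from outside, world axes, zero at the start; "torque": the same for the moment, N m; "width": opening from 0.0 (shut) to 1.0 (fully open).
Only numpy, scipy, OpenCV 4.12 (cv2) and the standard library are available. Lean on these libraries where they do the work, as an engineer would, in place of code of your own. Each camera call takes 0.05 s, during which the arm holds its last target.

## Working session

There is one attempt and no reset: what is moved stays moved. The work goes in short steps, Python scripts to look and compute and a tool call to move; the robot and the scene stay as the last step left them, time stands still between calls to the robot, and variables do not carry over. Pictures are saved under pics/ and viewed, and the job is handed in when it is done.

Besides the shell and the picture viewer there is one more tool, called after "Call:" as name(argument=value, ...), one argument or row to a line, values as JSON. play_rows: Moves the arm, as the interface text tells. Its arguments: {"type":"object","properties":{"moves":{"type":"array","items":{"type":"array","items":{"type":"number"}}},"jaw":{"type":"number"},"grip_force":{"type":"number"}},"required":["moves"]}

```bash
ls; mkdir -p pics; cat > h.py <<'E'
import numpy as np, cv2
from plant import sensors, viewer, job, finder
def save(n,p,crop=None,s=1):
    p=p[:,:,::-1]
    if crop: l,t,w,h=crop; p=p[t:t+h,l:l+w]
    cv2.imwrite('pics/'+n,cv2.resize(p,None,fx=s,fy=s))
def pts(name,d):
    i=viewer.camera_info(name);K=np.array(i['camera_matrix']);T=np.array(i['cam_to_world'])
    v,u=np.mgrid[:d.shape[0],:d.shape[1]]
    P=np.stack([(u-K[0,2])/K[0,0]*d,-(v-K[1,2])/K[1,1]*d,-d],-1)
    return P@T[:3,:3].T+T[:3,3]
E
python3 - <<'E'
from h import *
s=sensors.sense();print(s)
for n in('side','top'):
    p,d=viewer.grab_frame(n);save(n+'0.png',p);np.savez(n+'0.npz',p=p,d=d)
    print(n,viewer.camera_info(n))
    for t in('handle','gauge'):print(t,finder.search_frame(n,t))
E
```

```text
pics
{'time_s': 0.0, 'joint_pos': array([-1.35960760e+00,  4.91538131e-01,  1.55946403e+00,  3.18175928e-06,
        1.09168061e+00, -1.05596415e-01]), 'joint_velocities': array([-5.20647053e-05, -8.95430265e-04,  1.86738751e-04,  4.18592358e-04,
       -1.65934749e-03,  9.70772472e-05]), 'joint_torque': array([-2.88774485e-03, -6.18454957e+01, -2.61603606e+01, -2.24869000e-04,
        3.97923955e-03,  3.09513302e-05]), 'eef_pos': array([ 0.19466466, -0.59363358,  0.19783605]), 'tool_rot': array([ 0.11151286, -0.11155155,  0.6986402 , -0.69787034]), 'ft_force': array([-0.50790059,  0.33330394, -0.22367713]), 'torque': array([ 0.00186889,  0.01594914, -0.00238621]), 'width': 1.0015927203469617}
side {'camera_matrix': array([[487.37120859,   0.        , 282.40145162],
       [  0.        , 487.37120859, 215.91169301],
       [  0.        ,   0.        ,   1.        ]]), 'cam_to_world': array([[ 0.6758538 , -0.47367282,  0.5646731 ,  1.32400876],
       [ 0.73700264,  0.44159191, -0.51168711, -0.68947284],
       [-0.00698279,  0.76199124,  0.64754969,  1.01146483],
       [ 0.        ,  0.        ,  0.        ,  1.        ]])}
handle [{'extent': [277.8, 157.2, 16.2, 39.9], 'score': 0.62}]
gauge [{'extent': [272.7, 160.9, 43.4, 65.4], 'score': 0.82}]
top {'camera_matrix': array([[408.14986526,   0.        , 276.24369735],
       [  0.        , 408.14986526, 208.27798956],
       [  0.        ,   0.        ,   1.        ]]), 'cam_to_world': array([[-0.0100401 ,  0.98526955, -0.17071351,  0.36212169],
       [-0.99993582, -0.00899652,  0.00688554,  0.01100446],
       [ 0.00524829,  0.17077169,  0.98529665,  1.40697232],
       [ 0.        ,  0.        ,  0.        ,  1.        ]])}
handle [{'extent': [262.6, 202.9, 11.5, 18.6], 'score': 0.62}]
gauge [{'extent': [213.6, 202.7, 66.2, 71.1], 'score': 0.68}]
```

View pics/side0.png

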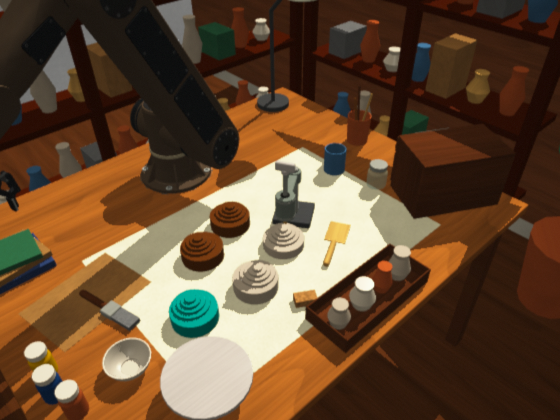

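View pics/top0.png

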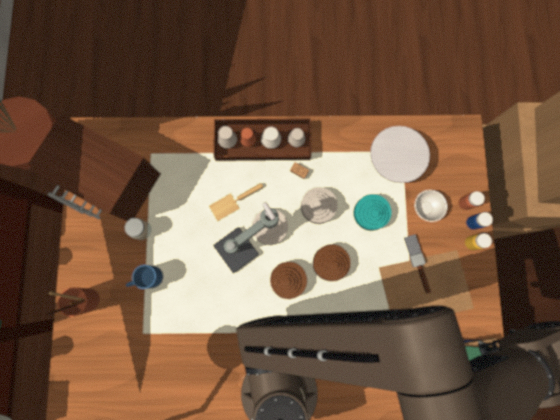

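```bash
python3 - <<'E'
from h import *
for n,c in(('top',(200,180,100,110)),('side',(220,130,140,160))):
    f=np.load(n+'0.npz');save(n+'c.png',f['p'],c,5 if n=='top' else 3.7)
    W=pts(n,f['d']);l,t,w,h=c
    m=(W[...,2]>.275)&(W[...,2]<.36);m[:t]=0;m[t+h:]=0;m[:,:l]=0;m[:,l+w:]=0
    P=W[m];print(n,len(P),P.mean(0),P.min(0),P.max(0))
    T=P[P[:,2]>P[:,2].max()-.006]
    print(cv2.minAreaRect((T[:,:2]*1000).astype(np.float32)),np.median(T,0),np.linalg.eigh(np.cov(T[:,:2].T)))
E
```

```text
top 114 [0.54656218 0.02419728 0.29768967] [0.52310961 0.00692462 0.27619621] [0.57204929 0.03975548 0.30728958]
((547.7162475585938, 23.93999481201172), (43.54771423339844, 11.222490310668945), 31.000356674194336) [0.54899656 0.02322479 0.30263706] EighResult(eigenvalues=array([1.16880649e-05, 1.92275737e-04]), eigenvectors=array([[ 0.50269138, -0.86446595],
       [-0.86446595, -0.50269138]]))
side 201 [0.55100705 0.0202843  0.2899294 ] [0.52365256 0.00413398 0.27501185] [0.57360304 0.04015694 0.30196812]
((548.5410766601562, 22.580524444580078), (52.83964538574219, 14.553802490234375), 30.949953079223633) [0.55111198 0.02247817 0.29841256] EighResult(eigenvalues=array([1.72947686e-05, 2.30428176e-04]), eigenvectors=array([[ 0.47474829, -0.88012162],
       [-0.88012162, -0.47474829]]))
```

View pics/topc.png

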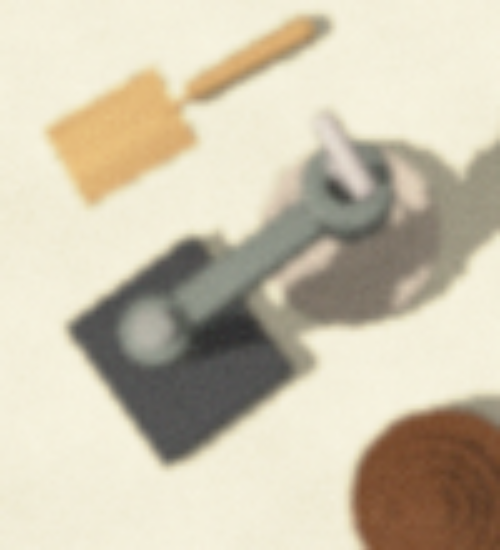

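View pics/sidec.png

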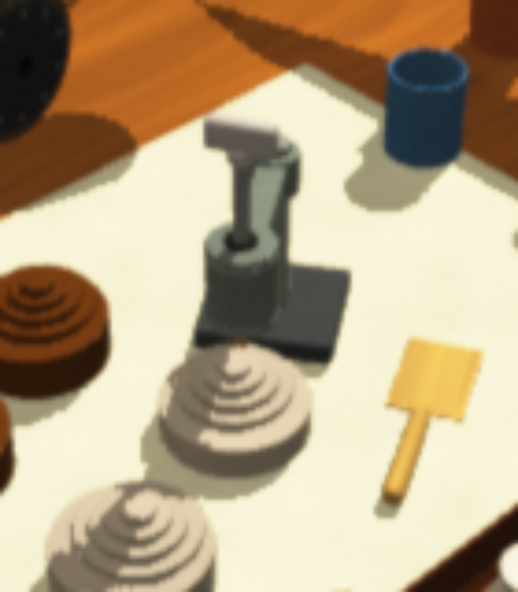

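```bash
python3 - <<'E'
from h import *
from scipy.spatial.transform import Rotation as R
s=sensors.sense();q=s['tool_rot'];M=R.from_quat(np.r_[q[1:],q[0]]).as_matrix();print(M.round(3))
f=np.load('side0.npz');W=pts('side',f['d'])
for v in range(156,200,3):
    print(v,[tuple((W[v,u]*1000).astype(int)) for u in range(276,298,4)])
i=viewer.camera_info('wrist');print(i)
p,d=viewer.grab_frame('wrist');save('w0.png',p)
# head centre: pts 120..195 
for n in('top','side'):
    f=np.load(n+'0.npz');W=pts(n,f['d']);m=(abs(W[...,2]-.195)<.008)&(np.hypot(W[...,0]-.549,W[...,1]-.023)<.05)
    P=W[m];print(n,len(P),P.min(0),P.max(0),P.mean(0),cv2.minEnclosingCircle((P[:,:2]*1000).astype(np.float32)))
E
```

```text
[[-0.95  -0.     0.312]
 [-0.312  0.    -0.95 ]
 [-0.    -1.    -0.   ]]
156 [(np.int64(165), np.int64(330), np.int64(-3)), (np.int64(176), np.int64(341), np.int64(-3)), (np.int64(190), np.int64(348), np.int64(0)), (np.int64(201), np.int64(359), np.int64(0)), (np.int64(206), np.int64(375), np.int64(-4)), (np.int64(218), np.int64(383), np.int64(-2))]
159 [(np.int64(178), np.int64(318), np.int64(-5)), (np.int64(194), np.int64(324), np.int64(0)), (np.int64(209), np.int64(331), np.int64(3)), (np.int64(215), np.int64(345), np.int64(0)), (np.int64(223), np.int64(358), np.int64(-2)), (np.int64(234), np.int64(368), np.int64(-1))]
162 [(np.int64(533), np.int64(6), np.int64(299)), (np.int64(538), np.int64(15), np.int64(298)), (np.int64(545), np.int64(23), np.int64(297)), (np.int64(551), np.int64(31), np.int64(297)), (np.int64(235), np.int64(346), np.int64(-3)), (np.int64(247), np.int64(356), np.int64(-2))]
165 [(np.int64(531), np.int64(7), np.int64(289)), (np.int64(543), np.int64(10), np.int64(293)), (np.int64(550), np.int64(19), np.int64(293)), (np.int64(561), np.int64(22), np.int64(297)), (n
[... 3383 characters left out ...]
a': array([[ 3.26382069e-04, -9.63628233e-01, -2.67246183e-01,
        -6.81829471e-02],
       [-5.57440596e-04,  2.67245980e-01, -9.63628183e-01,
        -1.75168146e-01],
       [ 9.99999791e-01,  4.63484831e-04, -4.49941200e-04,
         7.49347731e-04],
       [ 0.00000000e+00,  0.00000000e+00,  0.00000000e+00,
         1.00000000e+00]])}
top 187 [ 0.51936418 -0.00257649  0.18708928] [0.57395678 0.05182803 0.20149252] [0.54275666 0.02528451 0.1939656 ] ((547.681884765625, 23.949710845947266), 28.438308715820312)
side 209 [ 0.52109686 -0.00470953  0.1871813 ] [0.5772516  0.04959495 0.20239498] [0.55281691 0.01942127 0.1924089 ] ((548.9682006835938, 23.487323760986328), 29.42975616455078)
```

View pics/w0.png

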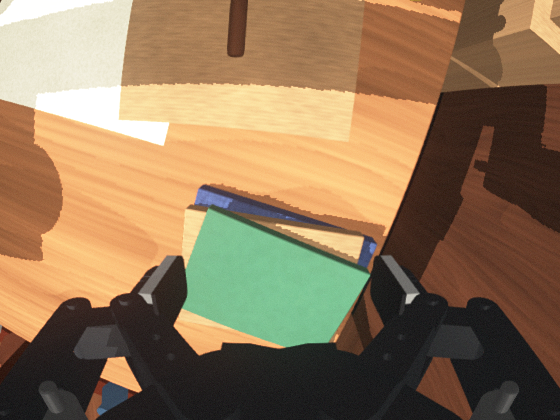

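Call:
play_rows(
  moves=[
    [0,-50,0,0],
    [0,-50,0,0],
    [0,-50,0,0],
    [0,-50,0,0],
    [-35.3,0,-31.7,0],
    [-35.3,0,-31.7,0],
    [-35.3,0,-31.7,0],
    [-35.3,0,-31.7,0],
    [-35.3,0,-31.7,0],
    [-35.3,0,-31.7,0],
    [-35.3,0,-31.7,0],
    [-35.3,0,-31.7,0],
    [-35.3,0,-31.7,0],
    [-35.3,0,-31.7,0],
    [-35.3,0,-31.7,0],
    [-35.3,0,-31.7,0],
    [-35.3,0,-31.7,0],
    [-35.3,0,-31.7,0],
    [-35.3,0,-31.7,0],
    [0,0,0,-6],
  ],
  jaw=100,
)

```text
time_s: 2.35
eef_pos: [0.5513, 0.0271, 0.3975]
tool_rot: [0.149, -0.15, 0.692, -0.691]
ft_force: [0.1, -0.3, -0.2]
width: 1.002
```

Call:
play_rows(
  moves=[
    [0,0,0,-6],
    [0,0,0,0],
    [0,0,0,0],
  ],
)

```text
time_s: 2.65
eef_pos: [0.5497, 0.0228, 0.3984]
tool_rot: [-0.183, 0.183, -0.683, 0.683]
ft_force: [0.6, -0.3, 0.3]
width: 0.999
```

```bash
cat >> h.py <<'E'
from scipy.spatial.transform import Rotation as R
def rot(s):
    q=s['tool_rot'];return R.from_quat(np.r_[q[1:],q[0]]).as_matrix()
def wpts(d,s):
    i=viewer.camera_info('wrist');K=np.array(i['camera_matrix']);T=np.array(i['tool_from_camera'])
    v,u=np.mgrid[:d.shape[0],:d.shape[1]]
    a=(u-K[0,2])/K[0,0];b=(v-K[1,2])/K[1,1];r=np.hypot(a,b)+1e-9
    k=np.tan(np.minimum(r,1.5))/r
    P=np.stack([a*k*d,-b*k*d,-d],-1)@T[:3,:3].T+T[:3,3]
    return P@rot(s).T+s['eef_pos']
E
python3 - <<'E'
from h import *
s=sensors.sense();print(s['time_s'],s['eef_pos'],rot(s).round(3),s['ft_force'],s['joint_pos'])
p,d=viewer.grab_frame('wrist');save('w1.png',p);np.savez('w1.npz',p=p,d=d)
W=wpts(d,s)
m=(W[...,2]>.27)&(W[...,2]<.33)&(np.hypot(W[...,0]-.549,W[...,1]-.023)<.05)
P=W[m];print(len(P),P.min(0),P.max(0))
print(np.histogram(P[:,2],bins=15))
T=P[P[:,2]>np.percentile(P[:,2],95)-.005];print(len(T),np.median(T,0),cv2.minAreaRect((T[:,:2]*1000).astype(np.float32)))
print(finder.search_frame('wrist','handle'))
E
```

```text
2.65 [0.54966669 0.0227848  0.39841558] [[-0.866  0.     0.499]
 [-0.499 -0.    -0.866]
 [-0.    -1.     0.   ]] [ 0.59164457 -0.33718027  0.27813843] [-7.86080531e-02  2.42131533e-01  1.41866797e+00 -7.60463398e-05
  1.48072714e+00  9.69190895e-01]
1076 [0.52532806 0.00747654 0.27188647] [0.57530195 0.04323327 0.30399448]
(array([  4,   1,  19,  54,   8,   3,   8,   5,   3,   8,   5,  39, 141,
       653, 125]), array([0.27188647, 0.274027  , 0.27616754, 0.27830807, 0.2804486 ,
       0.28258914, 0.28472967, 0.28687021, 0.28901074, 0.29115127,
       0.29329181, 0.29543234, 0.29757287, 0.29971341, 0.30185394,
       0.30399448]))
939 [0.55169766 0.02571652 0.30089705] ((550.5152587890625, 25.51951026916504), (52.870399475097656, 13.935491561889648), 30.14692497253418)
[{'extent': [261.0, 160.3, 23.9, 66.8], 'score': 0.74}]
```

View pics/w1.png

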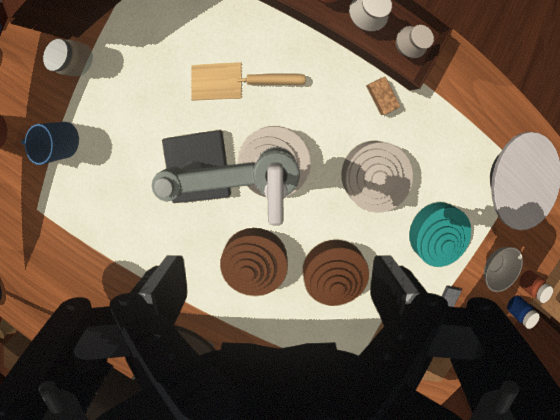

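Call:
play_rows(
  moves=[
    [-1,40,-1.6,0],
    [0,35,0,0],
    [0,0,0,0],
    [0,0,0,0],
  ],
)

```text
time_s: 3.15
eef_pos: [0.5501, 0.0245, 0.3244]
tool_rot: [-0.184, 0.183, -0.683, 0.683]
ft_force: [0.0, -1.3, 0.6]
width: 1.001
```

```bash
python3 - <<'E'
from h import *
s=sensors.sense();print(s['time_s'],s['eef_pos'],s['ft_force'])
p,d=viewer.grab_frame('wrist');save('w2.png',p);np.savez('w2.npz',p=p,d=d)
W=wpts(d,s)
m=(W[...,2]>.27)&(W[...,2]<.32)&(np.hypot(W[...,0]-.549,W[...,1]-.023)<.045)
P=W[m];print(len(P))
T=P[abs(P[:,2]-np.percentile(P[:,2],85))<.003];print(len(T),np.median(T,0))
r=cv2.minAreaRect((T[:,:2]*1000).astype(np.float32));print(r)
c=np.array([*r[0],0])/1000-s['eef_pos'];print('in tool mm',(rot(s).T@c*1000).round(1))
E
```

```text
3.15 [0.55011711 0.02452355 0.32443595] [ 0.03422877 -1.2653593   0.64776875]
1872
1497 [0.55158402 0.02607313 0.30106492]
((549.81298828125, 25.3609676361084), (52.794776916503906, 13.532539367675781), 30.454727172851562)
in tool mm [-1.000e-01  3.244e+02 -1.000e+00]
```

View pics/w2.png

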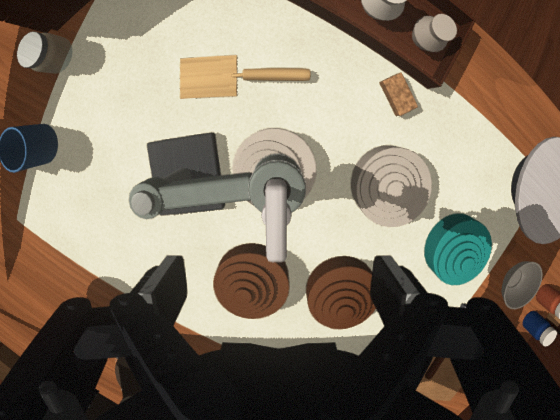

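Call:
play_rows(
  moves=[
    [1,25,-0.6,0],
    [0,20,0,0],
    [0,0,0,0],
    [0,0,0,0],
  ],
)

```text
time_s: 3.6
eef_pos: [0.5494, 0.0247, 0.2802]
tool_rot: [-0.185, 0.183, -0.683, 0.683]
ft_force: [-0.2, 0.2, 0.2]
width: 1.003
```

Call:
play_rows(
  moves=[
    [0,0,0,0],
    [0,0,0,0],
    [0,0,0,0],
    [0,0,0,0],
    [0,0,0,0],
    [0,0,0,0],
    [0,0,0,0],
    [0,0,0,0],
  ],
  jaw=0,
  grip_force=40,
)

```text
time_s: 4.4
eef_pos: [0.5487, 0.0248, 0.2783]
tool_rot: [-0.184, 0.184, -0.683, 0.683]
ft_force: [0.3, 0.5, 1.0]
width: -0.006
```

```bash
cat > st.py <<'E'
from h import *
s=sensors.sense();M=rot(s);print(s['time_s'],s['eef_pos'].round(4),'Ftool',(M.T@s['ft_force']).round(2),'Ttool',(M.T@s['torque']).round(3),'w',s['width'],'yawx',np.degrees(np.arctan2(M[1,0],M[0,0])).round(2))
E
python3 st.py; python3 - <<'E'
from h import *
p,d=viewer.grab_frame('side');save('s3.png',p,(220,110,140,120),5)
p,d=viewer.grab_frame('wrist');save('w3.png',p)
E
```

```text
4.4 [0.5487 0.0248 0.2783] Ftool [-0.49 -0.99 -0.28] Ttool [-0.001 -0.046 -0.012] w -0.005925598246173033 yawx -149.85
```

View pics/s3.png

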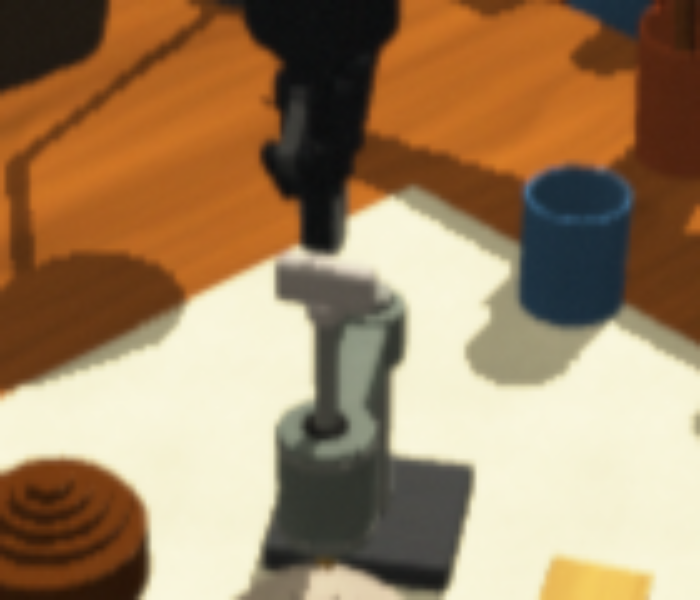

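View pics/w3.png

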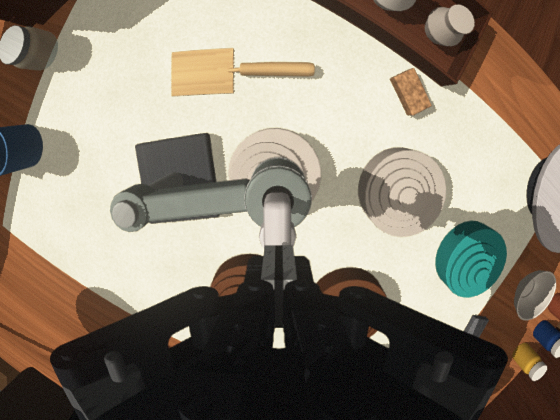

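```bash
python3 - <<'E'
from h import *
s=sensors.sense();M=rot(s)
p,d=viewer.grab_frame('side');W=pts('side',d)
for v in range(140,176,3): print(v,[tuple((W[v,u]*1000).astype(int).tolist()) for u in range(276,298,3)])
p,d=viewer.grab_frame('wrist');W=wpts(d,s)
for v in range(195,300,8): print(v,[tuple((W[v,u]*1000).astype(int).tolist()) for u in (270,278,286)], d[v,278])
E
```

```text
140 [(577, -31, 401), (579, -23, 399), (584, -18, 399), (562, 11, 376), (566, 17, 376), (123, 447, -2), (129, 457, -3), (139, 465, -2)]
143 [(573, -27, 390), (582, -26, 393), (585, -19, 392), (546, 26, 354), (564, 19, 365), (137, 434, -4), (147, 441, -2), (151, 453, -5)]
146 [(563, -19, 373), (571, -16, 376), (579, -14, 378), (573, 1, 368), (560, 23, 353), (157, 415, 0), (160, 428, -4), (171, 434, -2)]
149 [(130, 362, -3), (558, -5, 356), (568, -4, 360), (572, 1, 359), (558, 25, 342), (169, 404, -3), (178, 411, -2), (191, 414, 2)]
152 [(144, 349, -4), (149, 360, -6), (551, 11, 336), (558, 14, 338), (555, 28, 331), (189, 385, 0), (195, 395, -1), (204, 402, 0)]
155 [(168, 327, 3), (169, 342, -3), (551, 11, 327), (560, 13, 331), (557, 26, 324), (202, 373, 0), (211, 380, 0), (211, 395, -6)]
158 [(176, 320, -3), (185, 327, -1), (551, 10, 319), (559, 14, 321), (557, 25, 315), (221, 355, 3), (221, 370, -3), (1324, -689, 1011)]
161 [(529, 9, 299), (535, 15, 299), (540, 20, 300), (545, 26, 299), (226, 335, 1), (232, 345, 0), (237, 355, -2), (250, 358, 2)]
164 [(536, 3, 297), (541, 9, 296), (5
[... 693 characters left out ...]
 [(563, 37, 300), (566, 34, 302), (567, 30, 300)] 0.1586141
227 [(560, 35, 301), (562, 32, 302), (563, 28, 299)] 0.1597697
235 [(556, 33, 301), (558, 29, 301), (560, 26, 301)] 0.16218284
243 [(552, 31, 300), (554, 27, 301), (556, 24, 301)] 0.16316652
251 [(556, 32, 321), (558, 29, 321), (560, 26, 321)] 0.1429346
259 [(556, 32, 330), (558, 29, 329), (560, 27, 330)] 0.13477433
267 [(557, 32, 339), (558, 29, 338), (560, 27, 338)] 0.12611036
275 [(557, 32, 344), (559, 30, 345), (560, 27, 344)] 0.11916938
283 [(558, 32, 352), (557, 29, 347), (559, 26, 348)] 0.117349446
291 [(558, 32, 358), (554, 27, 348), (560, 28, 358)] 0.118046746
299 [(558, 32, 363), (551, 25, 348), (559, 27, 361)] 0.118257724
```

Call:
play_rows(
  moves=[
    [0,0,0,0],
    [0,0,0,0],
    [0,0,0,0],
    [0,0,0,0],
    [0,0,0,0],
    [0,0,0,0],
    [0,0,0,0],
  ],
  jaw=70,
)

```text
time_s: 5.3
eef_pos: [0.5486, 0.0248, 0.2784]
tool_rot: [-0.184, 0.184, -0.683, 0.683]
ft_force: [-0.1, -0.2, 0.2]
width: 0.7
```

Call:
play_rows(
  moves=[
    [0,10,0,0],
    [0,10,0,0],
    [0,10,0,0],
    [0,2,0,0],
    [0,0,0,0],
    [0,0,0,0],
  ],
)

```text
time_s: 5.9
eef_pos: [0.5488, 0.0248, 0.2465]
tool_rot: [-0.184, 0.184, -0.683, 0.683]
ft_force: [-1.3, 1.1, -0.5]
width: 0.697
```

```bash
python3 st.py; python3 - <<'E'
from h import *
p,d=viewer.grab_frame('side');save('s4.png',p,(220,110,140,120),5)
p,d=viewer.grab_frame('wrist');save('w4.png',p)
E
```

```text
5.9 [0.5488 0.0248 0.2465] Ftool [ 0.6   0.54 -1.62] Ttool [-0.023 -0.036 -0.028] w 0.6972385229920565 yawx -149.85
```

View pics/s4.png

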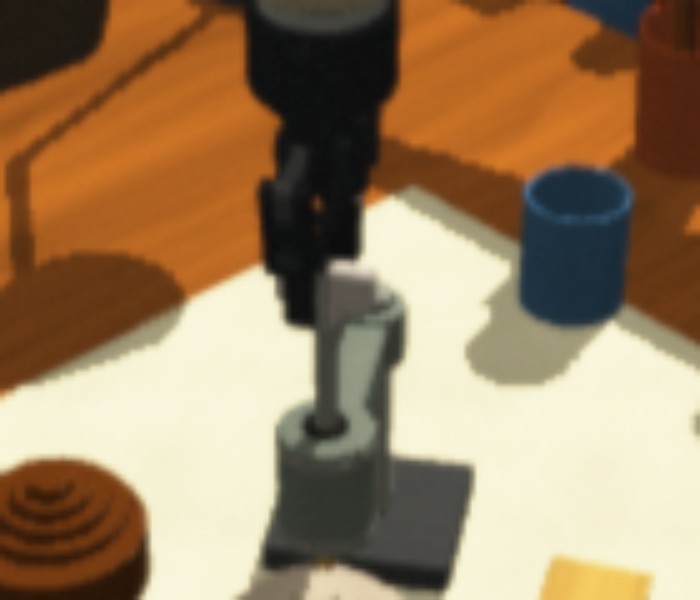

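View pics/w4.png

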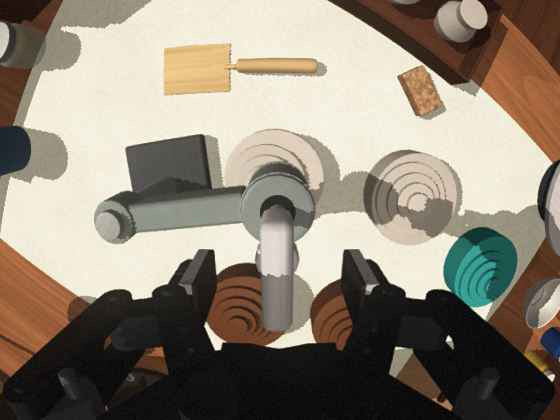

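Call:
play_rows(
  moves=[
    [0,0,0,0],
    [0,0,0,0],
    [0,0,0,0],
    [0,0,0,0],
    [0,0,0,0],
    [0,0,0,0],
    [0,0,0,0],
    [0,0,0,0],
  ],
  jaw=0,
  grip_force=40,
)

```text
time_s: 6.8
eef_pos: [0.5486, 0.0252, 0.2471]
tool_rot: [0.184, -0.184, 0.683, -0.683]
ft_force: [-2.2, 1.8, 6.0]
width: 0.15
```

```bash
python3 st.py; python3 - <<'E'
from h import *
p,d=viewer.grab_frame('side');save('s5.png',p,(220,110,140,120),5)
s=sensors.sense()
p,d=viewer.grab_frame('wrist');save('w5.png',p);W=wpts(d,s)
for v in range(200,340,8): print(v,[tuple((W[v,u]*1000).astype(int).tolist()) for u in (258,270,278,286,298)])
E
```

```text
6.8 [0.5486 0.0252 0.2471] Ftool [ 0.95 -6.02 -2.65] Ttool [-0.528 -0.074 -0.198] w 0.14998954736152798 yawx -149.84
200 [(550, 42, 194), (554, 34, 195), (557, 29, 194), (560, 24, 195), (564, 17, 194)]
208 [(544, 39, 194), (570, 41, 277), (573, 38, 280), (555, 21, 196), (559, 13, 193)]
216 [(539, 36, 193), (571, 41, 292), (572, 38, 292), (574, 35, 291), (554, 10, 195)]
224 [(534, 33, 194), (570, 40, 299), (572, 38, 300), (573, 35, 300), (549, 7, 194)]
232 [(529, 30, 196), (607, 58, 422), (569, 36, 302), (570, 33, 299), (543, 4, 195)]
240 [(450, 0, 0), (565, 37, 301), (566, 34, 301), (568, 31, 300), (478, -48, 0)]
248 [(554, 38, 287), (562, 36, 302), (563, 32, 300), (565, 30, 301), (563, 22, 288)]
256 [(554, 37, 295), (558, 34, 300), (560, 31, 300), (561, 28, 300), (562, 22, 296)]
264 [(554, 37, 303), (555, 32, 299), (557, 29, 301), (559, 26, 301), (562, 23, 303)]
272 [(554, 36, 311), (552, 30, 301), (554, 27, 302), (555, 24, 299), (562, 23, 310)]
280 [(554, 36, 316), (549, 28, 301), (550, 25, 301), (552, 22, 301), (562, 23, 317)]
288 [(551, 34, 315), (545, 26, 301), (547, 23, 300), (549, 20, 300), (559, 21, 316)]
296 [(548, 33, 316), (541, 24, 300), (544, 21, 301), (546, 19, 301), (556, 20, 318)]
304 [(545, 31, 316), (538, 22, 300), (540, 19, 301), (541, 16, 300), (552, 18, 316)]
312 [(542, 29, 316), (534, 20, 301), (537, 17, 301), (538, 14, 300), (549, 15, 316)]
320 [(538, 27, 316), (531, 18, 301), (532, 15, 300), (534, 12, 301), (546, 14, 317)]
328 [(355, -55, 55), (527, 16, 301), (528, 12, 300), (530, 9, 300), (349, -127, 0)]
336 [(338, -64, 49), (342, -81, 42), (349, -90, 44), (325, -120, -1), (334, -137, -1)]
```

View pics/s5.png

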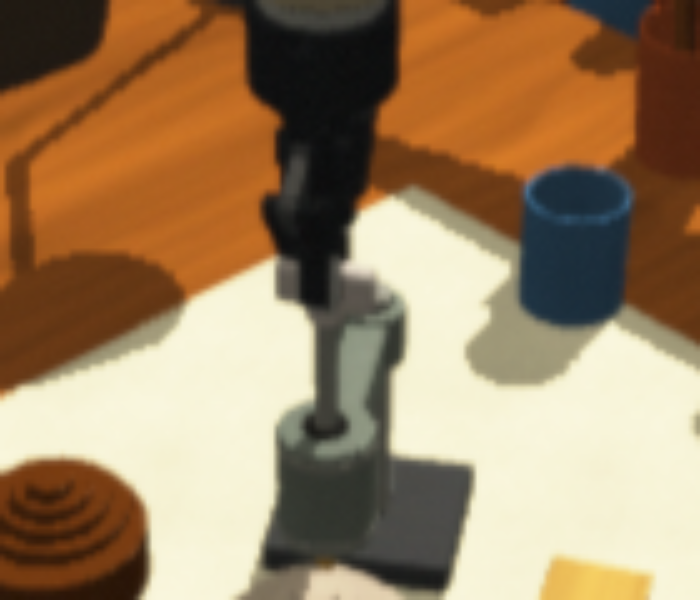

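View pics/w5.png

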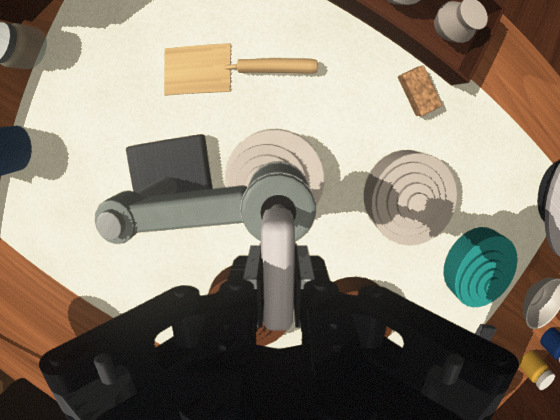

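Call:
play_rows(
  moves=[
    [0,-1,0,0],
    [0,0,0,-4],
    [0,0,0,-4],
    [0,0,0,-4],
    [0,0,0,0],
    [0,0,0,0],
  ],
)

```text
time_s: 7.5
eef_pos: [0.5486, 0.0251, 0.2472]
tool_rot: [0.254, -0.254, 0.66, -0.66]
ft_force: [-0.1, 3.5, -2.2]
width: 0.151
```

```bash
python3 st.py
```

```text
7.5 [0.5486 0.0251 0.2472] Ftool [-2.3   2.23 -2.68] Ttool [-0.397 -0.092  0.531] w 0.1513984788944451 yawx -137.95
```

Call:
play_rows(
  moves=[
    [0,0.2,0,-4],
    [0,0,0,-4],
    [0,0,0,-4],
    [0,0,0,-4],
    [0,0,0,-4],
    [0,0,0,-4],
    [0,0,0,0],
    [0,0,0,0],
  ],
)

```text
time_s: 8.3
eef_pos: [0.5489, 0.0251, 0.2472]
tool_rot: [0.385, -0.385, 0.593, -0.593]
ft_force: [1.8, 5.7, -0.3]
width: 0.154
```

```bash
python3 st.py
```

```text
8.3 [0.5489 0.0251 0.2472] Ftool [-5.95  0.32 -0.72] Ttool [-0.05  -0.053  1.061] w 0.15419954771241165 yawx -114.04
```

Call:
play_rows(
  moves=[
    [-0.7,0,0,0],
    [0,0,0,-4],
    [0,0,0,-4],
    [0,0,0,-4],
    [0,0,0,-4],
    [0,0,0,-4],
    [0,0,0,-4],
    [0,0,0,0],
    [0,0,0,0],
    [0,0,0,0],
  ],
)

```text
time_s: 9.3
eef_pos: [0.5491, 0.0253, 0.2472]
tool_rot: [0.5, -0.5, 0.5, -0.5]
ft_force: [1.9, 2.0, -0.0]
width: 0.152
```

```bash
python3 st.py; python3 - <<'E'
from h import *
s=sensors.sense()
p,d=viewer.grab_frame('wrist');save('w6.png',p);W=wpts(d,s)
for v in range(200,340,12): print(v,[tuple((W[v,u]*1000).astype(int).tolist()) for u in (270,278,286)])
p,d=viewer.grab_frame('side');save('s6.png',p,(220,110,140,120),5)
E
```

```text
9.3 [0.5491 0.0253 0.2472] Ftool [-2.04  0.02  1.86] Ttool [ 0.414 -0.007  0.456] w 0.15226265561002267 yawx -89.98
200 [(543, 34, 195), (549, 34, 196), (555, 34, 196)]
212 [(545, 52, 285), (549, 51, 285), (552, 51, 285)]
224 [(546, 51, 299), (549, 51, 299), (552, 51, 299)]
236 [(546, 46, 301), (549, 46, 301), (552, 46, 301)]
248 [(546, 41, 301), (549, 41, 301), (552, 41, 300)]
260 [(546, 36, 302), (549, 36, 301), (552, 36, 301)]
272 [(546, 30, 301), (549, 30, 301), (552, 30, 301)]
284 [(546, 24, 301), (549, 24, 301), (552, 24, 301)]
296 [(546, 18, 301), (549, 19, 301), (552, 18, 301)]
308 [(545, 12, 301), (549, 13, 301), (552, 13, 302)]
320 [(545, 5, 300), (549, 6, 301), (553, 6, 302)]
332 [(536, -233, 0), (549, -232, 1), (562, -233, 0)]
```

View pics/w6.png

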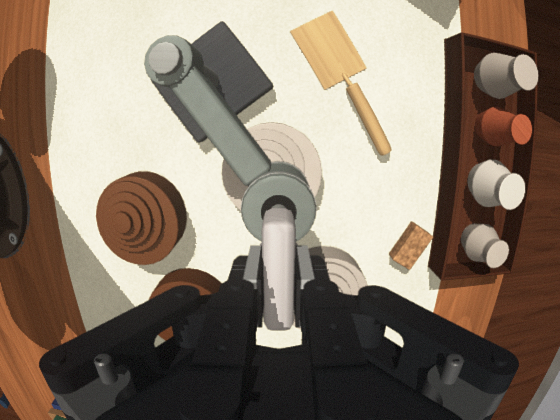

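View pics/s6.png

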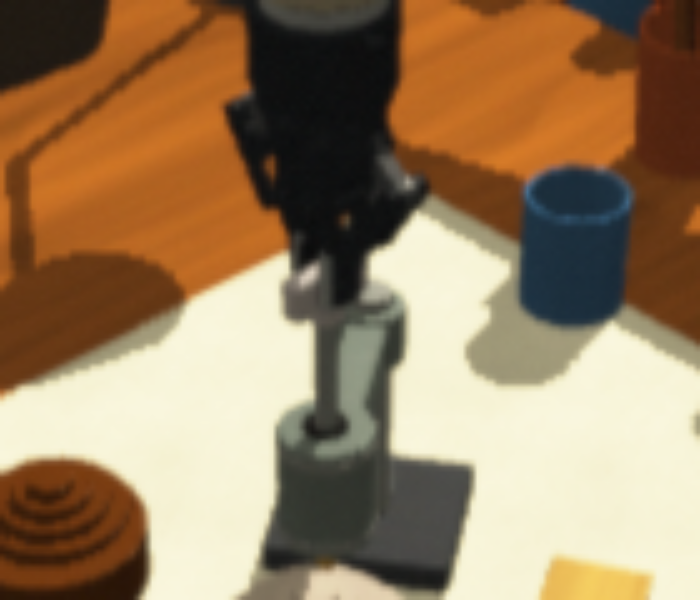

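Call:
play_rows(
  moves=[
    [0,1,0,0],
    [0,1,0,0],
    [0,1,0,0],
    [0,1,0,0],
    [0,1,0,0],
    [0,1,0,0],
    [0,1,0,0],
    [0,1,0,0],
    [0,1,0,0],
    [0,1,0,0],
  ],
)

```text
time_s: 10.4
eef_pos: [0.549, 0.0254, 0.2371]
tool_rot: [0.501, -0.501, 0.499, -0.499]
ft_force: [2.4, 1.4, 0.1]
width: 0.151
```

```bash
python3 st.py; python3 - <<'E'
from h import *
s=sensors.sense()
p,d=viewer.grab_frame('wrist');W=wpts(d,s)
print([tuple((W[v,278]*1000).astype(int).tolist()) for v in (240,260,290,310)])
p,d=viewer.grab_frame('side');save('s7.png',p,(250,190,70,60),10);W=pts('side',d)
m=(W[...,2]>.03)&(W[...,2]<.12)&(np.hypot(W[...,0]-.549,W[...,1]-.024)<.075)
ys,xs=np.where(m)
for y in range(ys.min(),ys.max()+1,2):
    print(y,xs[ys==y].min(),[tuple((W[y,x]*1000).astype(int).tolist()) for x in range(272,300,6)])
E
```

```text
10.4 [0.549  0.0254 0.2371] Ftool [-1.34 -0.05  2.38] Ttool [0.631 0.019 0.202] w 0.15147263179058212 yawx -89.85
[(549, 45, 291), (549, 36, 292), (549, 22, 291), (549, 12, 291)]
217 276 [(419, 85, -4), (549, -4, 128), (566, 2, 135), (573, 18, 130), (489, 124, 16)]Traceback (most recent call last):
  File "<stdin>", line 9, in <module>
    return umr_minimum(a, axis, None, out, keepdims, initial, where)
ValueError: zero-size array to reduction operation minimum which has no identity
```

View pics/s7.png

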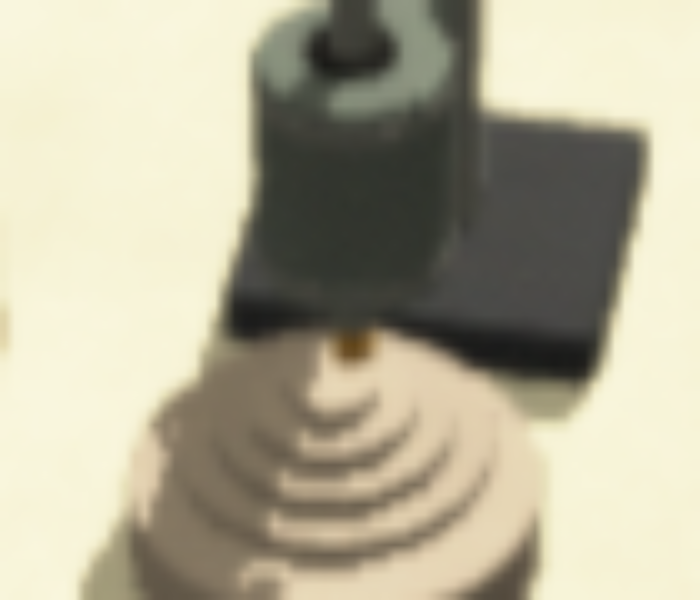

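```bash
python3 - <<'E'
from h import *
p,d=viewer.grab_frame('side');W=pts('side',d)
for y in range(219,246,2):
    print(y,[tuple((W[y,x]*1000).astype(int).tolist()) for x in range(270,302,5)])
m=(W[...,2]>.03)&(W[...,2]<.115)&(np.hypot(W[...,0]-.58,W[...,1]-.0)<.1)
print(np.histogram(W[m][:,2],bins=np.arange(.03,.116,.004)))
E
```

```text
219 [(424, 72, -2), (455, 66, 20), (553, 0, 121), (565, 7, 124), (574, 18, 123), (498, 110, 22), (505, 126, 17)]
221 [(432, 64, 0), (454, 67, 11), (465, 77, 12), (567, 5, 119), (493, 95, 19), (505, 104, 21), (513, 118, 19)]
223 [(436, 61, -5), (454, 67, 2), (493, 52, 37), (547, 24, 88), (490, 97, 7), (503, 106, 11), (517, 114, 15)]
225 [(446, 52, -1), (497, 29, 44), (515, 32, 55), (552, 19, 86), (527, 62, 45), (505, 105, 4), (522, 110, 12)]
227 [(483, 21, 33), (504, 23, 45), (521, 27, 54), (533, 36, 56), (538, 51, 50), (537, 74, 36), (514, 118, -5)]
229 [(495, 11, 38), (515, 13, 50), (530, 19, 57), (541, 29, 57), (543, 47, 48), (543, 68, 35), (548, 84, 28)]
231 [(502, 4, 39), (519, 9, 47), (532, 17, 51), (541, 28, 50), (553, 38, 52), (547, 64, 32), (555, 77, 30)]
233 [(505, 1, 35), (522, 7, 43), (538, 12, 51), (547, 23, 50), (552, 38, 43), (554, 57, 33), (558, 75, 25)]
235 [(513, -4, 36), (529, 0, 44), (541, 9, 46), (551, 20, 46), (559, 33, 43), (566, 46, 40), (567, 65, 28)]
237 [(521, -11, 38), (534, -3, 42), (544, 7, 42), (555, 15, 44), (562, 30, 39), (568, 44, 34), (573, 59, 28)]
239 [(525, -15, 35), (540, -9, 41), (551, 0, 43), (561, 11, 43), (567, 24, 38), (575, 37, 35), (584, 49, 34)]
241 [(528, -18, 31), (542, -11, 36), (552, 0, 36), (563, 8, 38), (570, 22, 34), (577, 35, 30), (588, 45, 31)]
243 [(535, -24, 32), (546, -14, 33), (556, -4, 34), (568, 4, 36), (577, 15, 35), (582, 31, 28), (590, 43, 26)]
245 [(539, -28, 29), (548, -16, 28), (557, -4, 26), (570, 2, 31), (580, 12, 31), (589, 24, 30), (597, 36, 27)]
(array([182, 145, 107, 113,  80,  69,  32,  16,   0,   0,   0,   0,   0,
         2,   6,   1,   4,   1,   0,   0,   0]), array([0.03 , 0.034, 0.038, 0.042, 0.046, 0.05 , 0.054, 0.058, 0.062,
       0.066, 0.07 , 0.074, 0.078, 0.082, 0.086, 0.09 , 0.094, 0.098,
       0.102, 0.106, 0.11 , 0.114]))
```

Call:
play_rows(
  moves=[
    [0,0.8,0,0],
    [0,0.8,0,0],
    [0,0.8,0,0],
    [0,0.6,0,0],
    [0,0,0,0],
  ],
)

```text
time_s: 11.05
eef_pos: [0.5489, 0.0254, 0.2341]
tool_rot: [-0.501, 0.501, -0.499, 0.499]
ft_force: [2.8, 1.2, -1.1]
width: 0.149
```

```bash
python3 st.py
```

```text
11.05 [0.5489 0.0254 0.2341] Ftool [-1.15  1.06  2.84] Ttool [ 0.786 -0.009  0.188] w 0.1487254737865346 yawx -89.85
```

Call:
play_rows(
  moves=[
    [0,1,0,0],
    [0,1,0,0],
    [0,1,0,0],
    [0,1,0,0],
    [0,1,0,0],
    [0,1,0,0],
    [0,1,0,0],
    [0,1,0,0],
    [0,1,0,0],
    [0,1,0,0],
    [0,1,0,0],
    [0,1,0,0],
  ],
)

```text
time_s: 12.25
eef_pos: [0.549, 0.0254, 0.2221]
tool_rot: [0.501, -0.501, 0.499, -0.499]
ft_force: [3.8, -0.2, 1.6]
width: 0.151
```

```bash
python3 st.py; python3 - <<'E'
from h import *
s=sensors.sense()
p,d=viewer.grab_frame('wrist');W=wpts(d,s)
print([tuple((W[v,278]*1000).astype(int).tolist()) for v in (240,260,290,310)])
p,d=viewer.grab_frame('side');save('s8.png',p,(250,190,70,60),10);W=pts('side',d)
for y in range(223,234): print(y,[tuple((W[y,x]*1000).astype(int).tolist()) for x in range(281,290,2)])
E
python3 st.py
```

```text
12.25 [0.549  0.0254 0.2221] Ftool [ 0.18 -1.62  3.77] Ttool [0.817 0.035 0.163] w 0.15104727046300864 yawx -89.85
[(549, 44, 275), (549, 36, 275), (549, 21, 275), (549, 12, 276)]
223 [(501, 49, 43), (547, 16, 92), (551, 20, 93), (553, 26, 90), (514, 71, 38)]
224 [(512, 40, 52), (546, 17, 88), (549, 21, 87), (555, 24, 89), (519, 66, 41)]
225 [(521, 31, 59), (545, 18, 82), (549, 22, 82), (554, 24, 85), (525, 60, 44)]
226 [(522, 30, 57), (527, 34, 57), (554, 17, 85), (531, 46, 52), (533, 52, 50)]
227 [(525, 27, 56), (546, 17, 76), (549, 21, 76), (539, 39, 58), (539, 47, 54)]
228 [(528, 25, 55), (544, 18, 70), (550, 21, 72), (537, 41, 52), (540, 46, 50)]
229 [(533, 20, 58), (538, 24, 58), (550, 21, 68), (540, 38, 52), (544, 42, 51)]
230 [(536, 17, 57), (541, 21, 58), (543, 27, 56), (545, 33, 53), (547, 39, 52)]
231 [(539, 15, 57), (540, 22, 53), (544, 26, 54), (547, 32, 52), (548, 39, 48)]
232 [(539, 14, 54), (541, 21, 51), (546, 24, 52), (547, 31, 49), (554, 33, 52)]
233 [(540, 14, 51), (549, 14, 57), (546, 25, 48), (553, 25, 52), (553, 34, 47)]
12.35 [0.5489 0.0254 0.222 ] Ftool [-0.46  1.85  3.84] Ttool [0.878 0.03  0.203] w 0.15758887645744954 yawx -89.85
```

View pics/s8.png

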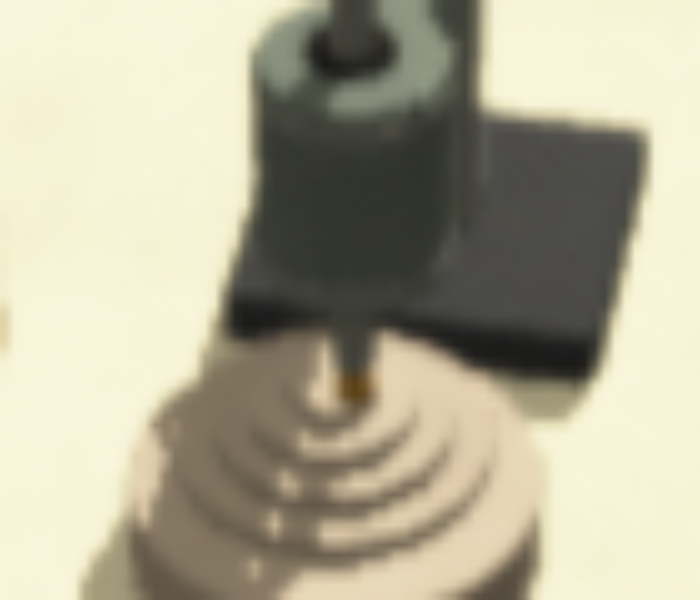

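Call:
play_rows(
  moves=[
    [0,0.8,0,0],
    [0,0.8,0,0],
    [0,0.8,0,0],
    [0,0.6,0,0],
    [0,0,0,0],
  ],
)

```text
time_s: 12.85
eef_pos: [0.5489, 0.0254, 0.219]
tool_rot: [-0.501, 0.501, -0.499, 0.499]
ft_force: [4.2, 1.2, -0.5]
width: 0.154
```

Call:
play_rows(
  moves=[
    [0,0.5,0,0],
    [0,0.5,0,0],
    [0,0,0,0],
  ],
)

```text
time_s: 13.15
eef_pos: [0.5489, 0.0254, 0.2181]
tool_rot: [-0.501, 0.501, -0.499, 0.499]
ft_force: [3.4, 0.8, -0.5]
width: 0.153
```

Call:
play_rows(
  moves=[
    [0,0.5,0,0],
    [0,0.5,0,0],
    [0,0,0,0],
  ],
)

```text
time_s: 13.45
eef_pos: [0.5489, 0.0254, 0.2171]
tool_rot: [-0.501, 0.501, -0.499, 0.499]
ft_force: [4.0, 0.3, 0.7]
width: 0.157
```

Call:
play_rows(
  moves=[
    [0,0.5,0,0],
    [0,0.5,0,0],
    [0,0,0,0],
  ],
)

```text
time_s: 13.75
eef_pos: [0.5489, 0.0254, 0.2161]
tool_rot: [-0.501, 0.501, -0.499, 0.499]
ft_force: [3.8, 1.0, -0.0]
width: 0.156
```

Call:
play_rows(
  moves=[
    [0,0.5,0,0],
    [0,0.3,0,0],
    [0,0,0,0],
  ],
)

```text
time_s: 14.05
eef_pos: [0.5489, 0.0254, 0.2153]
tool_rot: [-0.501, 0.501, -0.499, 0.499]
ft_force: [3.6, -0.3, -0.5]
width: 0.152
```

Call:
play_rows(
  moves=[
    [0,0.5,0,0],
    [0,0.3,0,0],
    [0,0,0,0],
  ],
)

```text
time_s: 14.35
eef_pos: [0.5489, 0.0254, 0.2145]
tool_rot: [-0.501, 0.501, -0.499, 0.499]
ft_force: [3.9, -0.1, 0.0]
width: 0.152
```

```bash
python3 - <<'E'
from h import *
p,d=viewer.grab_frame('side');save('s9.png',p,(265,205,40,35),16)
E
python3 st.py
```

```text
14.4 [0.549  0.0254 0.2145] Ftool [-0.85 -0.7   3.97] Ttool [0.876 0.001 0.159] w 0.15764089084956226 yawx -89.85
```

View pics/s9.png

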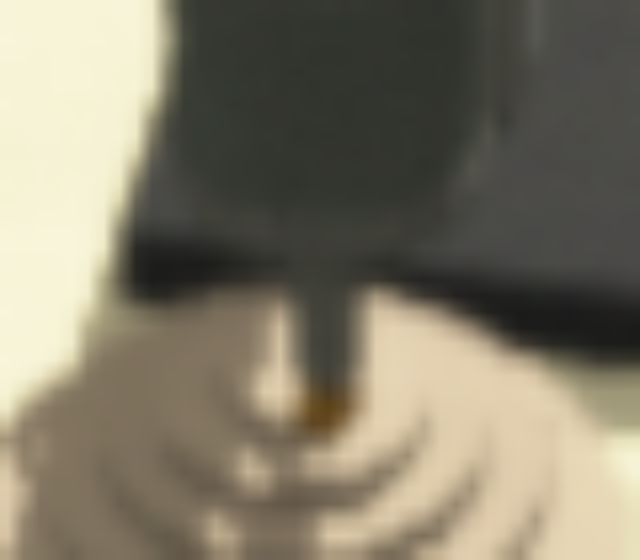

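Call:
play_rows(
  moves=[
    [0,0.5,0,0],
    [0,0.3,0,0],
    [0,0,0,0],
  ],
)

```text
time_s: 14.7
eef_pos: [0.5489, 0.0254, 0.2137]
tool_rot: [-0.501, 0.501, -0.499, 0.499]
ft_force: [3.7, -0.1, 0.6]
width: 0.155
```

Call:
play_rows(
  moves=[
    [0,0.5,0,0],
    [0,0.3,0,0],
    [0,0,0,0],
  ],
)

```text
time_s: 15.0
eef_pos: [0.5489, 0.0254, 0.2129]
tool_rot: [-0.501, 0.501, -0.499, 0.499]
ft_force: [3.2, -0.0, 0.8]
width: 0.154
```

Call:
play_rows(
  moves=[
    [0,0.5,0,0],
    [0,0.3,0,0],
    [0,0,0,0],
  ],
)

```text
time_s: 15.3
eef_pos: [0.5489, 0.0254, 0.2123]
tool_rot: [0.501, -0.501, 0.499, -0.499]
ft_force: [3.4, 0.2, 3.0]
width: 0.149
```

```bash
python3 - <<'E'
from h import *
z=[]
for _ in range(4):
    p,d=viewer.grab_frame('side');s=sensors.sense();z.append((s['ft_force'][2].round(2),s['eef_pos'][2].round(5)))
print(z)
E
```

```text
[(np.float64(2.8), np.float64(0.21227)), (np.float64(3.65), np.float64(0.21225)), (np.float64(3.3), np.float64(0.21227)), (np.float64(3.94), np.float64(0.21225))]
```

Call:
play_rows(
  moves=[
    [0,0.3,0,0],
    [0,0,0,0],
  ],
)

```text
time_s: 15.7
eef_pos: [0.549, 0.0254, 0.2119]
tool_rot: [0.501, -0.501, 0.499, -0.499]
ft_force: [2.9, 0.7, 4.6]
width: 0.153
```

```bash
python3 - <<'E'
from h import *
z=[]
for _ in range(4):
    p,d=viewer.grab_frame('side');s=sensors.sense();z.append((s['ft_force'][2].round(2),s['eef_pos'][2].round(5)))
print(z)
E
```

```text
[(np.float64(4.01), np.float64(0.21195)), (np.float64(4.48), np.float64(0.21195)), (np.float64(5.42), np.float64(0.21193)), (np.float64(5.08), np.float64(0.21196))]
```

Call:
play_rows(
  moves=[
    [0,0.3,0.3,0],
    [0,0,0,0],
    [0,0,0,4],
    [0,0,0,4],
    [0,0,0,4],
    [0,0,0,4],
    [0,0,0,0],
    [0,0,0,0],
  ],
)

```text
time_s: 16.7
eef_pos: [0.5489, 0.0255, 0.2115]
tool_rot: [0.427, -0.427, 0.564, -0.564]
ft_force: [-0.8, 1.1, 4.7]
width: 0.149
```

```bash
python3 st.py
```

```text
16.7 [0.5489 0.0255 0.2115] Ftool [-0.83 -4.67 -1.06] Ttool [ 0.226 -0.014  0.22 ] w 0.149263002591709 yawx -105.73
```

Call:
play_rows(
  moves=[
    [0,0,0,4],
    [0,0,0,4],
    [0,0,0,4],
    [0,0,0,4],
    [0,0,0,4],
    [0,0,0,0],
    [0,0,0,0],
  ],
)

```text
time_s: 17.4
eef_pos: [0.5488, 0.0254, 0.2114]
tool_rot: [0.322, -0.323, 0.629, -0.629]
ft_force: [-2.2, 0.1, 3.8]
width: 0.155
```

```bash
python3 st.py
```

```text
17.4 [0.5488 0.0254 0.2114] Ftool [ 1.16 -3.79 -1.86] Ttool [-0.11   0.003 -0.056] w 0.15538399562762303 yawx -125.68
```

Call:
play_rows(
  moves=[
    [0,0,0,4],
    [0,0,0,4],
    [0,0,0,4],
    [0,0,0,4],
    [0,0,0,4],
    [0,0,0,3],
    [0,0,0,2],
    [0,0,0,0],
    [0,0,0,0],
  ],
)

```text
time_s: 18.3
eef_pos: [0.5486, 0.0255, 0.2113]
tool_rot: [0.178, -0.179, 0.684, -0.684]
ft_force: [-5.6, 2.6, 4.4]
width: 0.153
```

```bash
python3 st.py;  python3 - <<'E'
from h import *
p,d=viewer.grab_frame('wrist');save('w10.png',p)
z=[]
for _ in range(4):
    p,d=viewer.grab_frame('side');s=sensors.sense();M=rot(s);z.append(np.r_[M.T@s['ft_force'],(M.T@s['torque'])[1]].round(2).tolist())
print(z)
save('s10.png',p,(220,110,140,140),4.2)
E
```

```text
18.3 [0.5486 0.0255 0.2113] Ftool [ 3.65 -4.36 -5.01] Ttool [-0.303 -0.139 -0.647] w 0.1525451971721534 yawx -150.71
[[4.4, -4.22, -3.92, -0.17], [3.19, -3.6, -3.11, -0.15], [4.12, -5.03, -4.02, -0.11], [3.39, -4.73, -3.34, -0.13]]
```

View pics/w10.png

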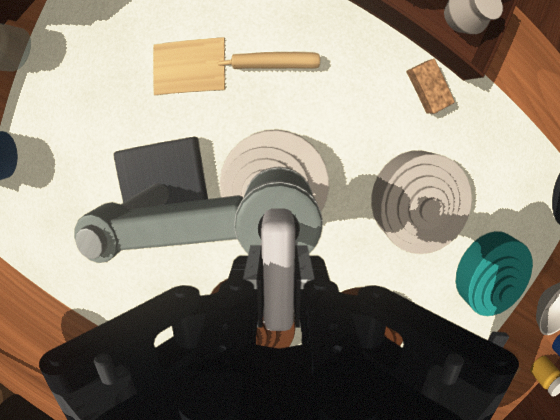

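View pics/s10.png

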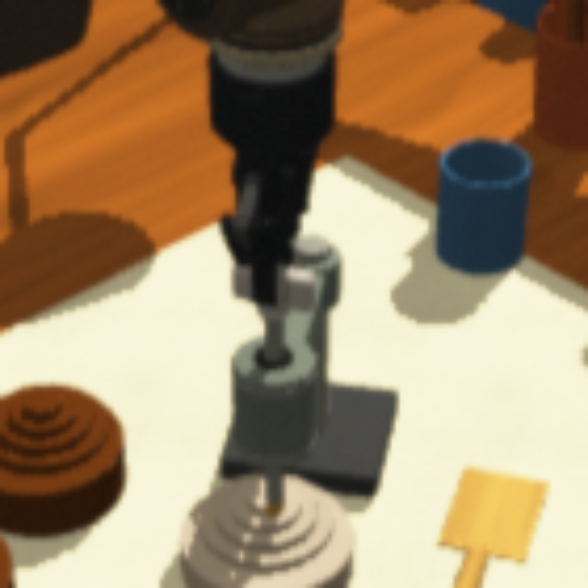

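Call:
play_rows(
  moves=[
    [0,0,0,1],
    [0,0,0,1],
    [0,0,0,0],
    [0,0,0,0],
  ],
)

```text
time_s: 18.95
eef_pos: [0.5486, 0.0256, 0.2113]
tool_rot: [0.166, -0.167, 0.687, -0.687]
ft_force: [-5.7, 1.3, 4.5]
width: 0.153
```

```bash
python3 st.py
```

```text
18.95 [0.5486 0.0256 0.2113] Ftool [ 4.46 -4.45 -3.79] Ttool [-0.445 -0.287 -0.678] w 0.15252436082646045 yawx -152.73
```

Call:
play_rows(
  moves=[
    [0.4,0,-0.3,0],
    [0,0,0,0],
  ],
  grip_force=20,
)

```text
time_s: 19.15
eef_pos: [0.5485, 0.0256, 0.2113]
tool_rot: [0.166, -0.167, 0.687, -0.687]
ft_force: [-3.3, 2.6, 2.5]
width: 0.154
```

Call:
play_rows(
  moves=[
    [0,0,0,0],
    [0,0,0,0],
    [0,0,0,0],
    [0,0,0,0],
    [0,0,0,0],
    [0,0,0,0],
    [0,0,0,0],
  ],
  jaw=65,
)

```text
time_s: 19.85
eef_pos: [0.5488, 0.0255, 0.2116]
tool_rot: [-0.166, 0.166, -0.687, 0.687]
ft_force: [-0.1, 0.4, -0.5]
width: 0.649
```

```bash
python3 st.py;  python3 - <<'E'
from h import *
s=sensors.sense()
p,d=viewer.grab_frame('wrist');save('w11.png',p);W=wpts(d,s)
m=(W[...,2]>.25)&(W[...,2]<.285)&(np.hypot(W[...,0]-.549,W[...,1]-.0245)<.032)
P=W[m];print(len(P),np.median(P[:,2]),cv2.minAreaRect((P[P[:,2]>.258][:,:2]*1000).astype(np.float32)))
p,d=viewer.grab_frame('side');save('s11.png',p,(220,110,140,140),4.2)
E
```

```text
19.85 [0.5488 0.0255 0.2116] Ftool [-0.12  0.52 -0.41] Ttool [ 0.013  0.012 -0.034] w 0.6485568374672468 yawx -152.85
5803 0.2651097469100384 ((549.8231201171875, 25.365127563476562), (61.43523406982422, 49.493446350097656), 87.55400848388672)
```

View pics/w11.png

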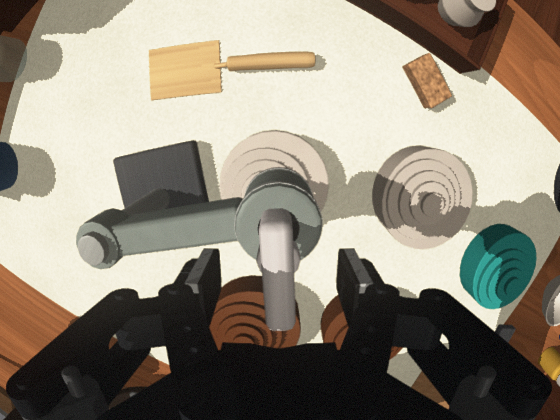

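View pics/s11.png

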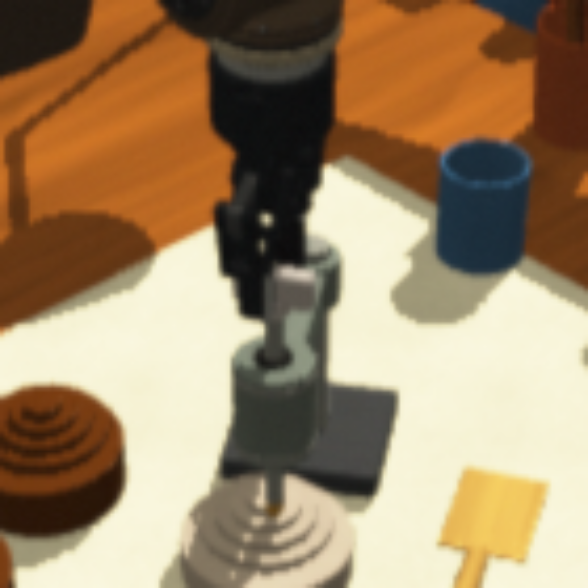

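Call:
play_rows(
  moves=[
    [0,-10,0,0],
    [0,-20,0,0],
    [0,-30,0,0],
    [0,-30,0,0],
    [0,0,0,0],
    [0,0,0,0],
  ],
)

```text
time_s: 20.55
eef_pos: [0.5487, 0.0255, 0.3023]
tool_rot: [-0.166, 0.166, -0.687, 0.688]
ft_force: [-0.9, 0.2, -0.6]
width: 0.657
```

```bash
python3 st.py;  python3 - <<'E'
from h import *
s=sensors.sense()
p,d=viewer.grab_frame('wrist');W=wpts(d,s)
m=(W[...,2]>.25)&(W[...,2]<.285)&(np.hypot(W[...,0]-.549,W[...,1]-.0245)<.045)
P=W[m];T=P[abs(P[:,2]-np.percentile(P[:,2],85))<.003];print(len(T),np.median(T[:,2]),cv2.minAreaRect((T[:,:2]*1000).astype(np.float32)))
p,d=viewer.grab_frame('side');save('s12.png',p,(220,110,140,140),4.2)
# mould shifts vs start image
q=np.load('side0.npz')['p'];a=cv2.cvtColor(q,cv2.COLOR_RGB2GRAY)[232:300,230:310];b=cv2.cvtColor(p,cv2.COLOR_RGB2GRAY)[232:300,230:310]
print(cv2.phaseCorrelate(a.astype(float),b.astype(float)))
E
```

```text
20.55 [0.5487 0.0255 0.3023] Ftool [ 0.73  0.56 -0.62] Ttool [-0.028  0.053 -0.015] w 0.6572376373561716 yawx -152.85
1321 0.2650734338309802 ((550.3450927734375, 25.400680541992188), (52.90054702758789, 13.32496166229248), 29.734315872192383)
((-0.06565284657312986, -0.16326095096960103), 0.7977667191674477)
```

View pics/s12.png

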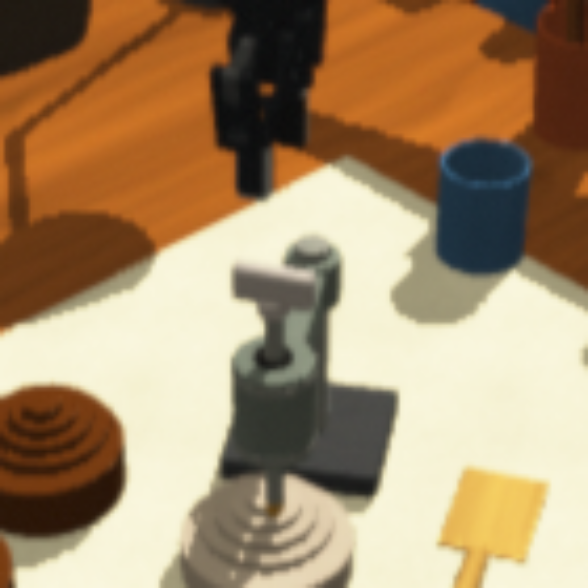

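```bash
python3 -c "
from plant import job;print(job.close_job())"
```

```text
the job is handed in; nothing more can be done
None
```

I set the gauge to the lower mould, which stands under the tip. I turned the handle 60° anticlockwise and slid the rod down about 36 mm. The wrist force rose to about 4.5 N, so the tip was touching. I then turned the handle back clockwise past its starting angle until the torque reached about 0.29 N m. I released it, raised the gripper clear and handed the job in at about 20.7 s.

**Last checks:**
- **Lock:** the handle bar lies at 29.7°, against about 30.3° at the start, so it is back at the locked stop.
- **Tip:** the handle top stayed at 0.265 m after release, so the rod did not creep and the tip should still be pressing at roughly 4–5 N. I worked that out from the wrist force and the height; contact was not measured directly after release.
- **Mould:** in the side camera it shifted by less than 0.2 pixel. I saw no bystander moved, but did not measure them.

**What disagreed or failed:**
- **First grasp:** it closed on air. In both the side and wrist cameras the fingertips stood about 37 mm above the reported TCP. I opened, went 32 mm lower and gripped the bar properly.
- **Start height:** the handle centre measured about 0.288 m at the start, not 0.298 m, so the rod probably began slightly extended.
- **Sideways load:** the wrist felt up to about 6 N sideways while turning, from a slight misalignment with the rod's axis.

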